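# Switch on the fume fan through its deep guard

### The arm

A 7-joint arm with a two-finger parallel gripper is mounted at the origin on a cart in front of the work surface, level with it; the furniture and walls round the work are solid. World frame = base frame: x ahead of the robot, y to its left, z up, the work surface at z = 0. Lengths are in mm, angles in degrees, forces in N, time in s.
With the tool pointing down it reaches from about 400 to 900 mm from the base axis. Payload 5.6 kg.
Tool frame: the origin (TCP) lies on the centre line of the jaws, within the pads' length; the fingertips stand 17 mm ahead of it and the grasp point (between the pads) lies 2 mm behind it; z points along the fingers, y is the line along which they close (so a half turn about z gives the same grasp; the last joint's range is limited). The gripper opens to 92 mm and grips with 3 to 60 N. Pads are 20 mm wide; open, the fingers measure 128 mm over their backs; the gripper's body (75 mm by 189 mm) begins 69 mm behind the grasp point.
Start: joints at [-2.464, 26.786, -0.665, 91.828, 0.344, 61.387, -3.226], TCP at [650.006, -0.043, 231.592] pointing down, gripper open.
Joint ranges: [-144.91, 144.91], [-17.63, 115.5], [-89.93, 88.59], [15.96, 139.68], [-74.01, 254.01], [8.47, 105.57], [-167.45, 167.45]. Speed limits (degrees/s): [147.25, 147.25, 180, 180, 180, 180, 180].

### API

Orientations are given as [roll, pitch, yaw] about the fixed x, y, z axes, in that order (R = Rz(yaw) Ry(pitch) Rx(roll)).
In Python, from cell import arm, capture, calibration, trace, pinpoint gives the robot as it stands.
- The arm moves only by the tool send_rows, never from a script. Its argument "moves" is one flat list of numbers, 5 for each row, row after row: the opening, from 0 (shut) to 1 (fully open), then the shift along the tool's x, y, z normalised to -1 to 1, where 1 is 0.25 m, then the turn about the tool's z normalised to -1 to 1, where 1 is 4 degrees. A call has 1 to 12 rows; each row shifts and turns the commanded pose from where the row before left it, along the tool's axes as they then stand; what a row does not reach is not made up. A row lasts 1/12 s, in which the tool goes at most 41.7 mm and 7.16 degrees, less where a joint would pass 70% of its speed; a pose out of reach is approached as far as the arm can. A call with a number of a shift or a turn outside -1 to 1 is refused whole. A call with a gripper value outside its range is refused whole. The fingers move at their own pace and stop on an object; the grip force is fixed at half the most. Time passes only in rows, so rows that do not move let the fingers close. It gives the time, the measured TCP pose, the force, the opening and the grip force at its end, in the units of the state.
- arm.sense(): the state, without advancing time (a new reading comes with each control period).
- capture(name): name is "scene" or "side" or "wrist"; returns the picture (384x512x3 uint8, red, green, blue); there is no depth.
- calibration(name): a dict with "camera_matrix" (3x3 intrinsics, pixels), "origin" and "attitude" of the camera in the world. Camera axes: x right, y down, z forward; pixel columns grow to the right and rows downward; lengths in mm; the calibration is good to about 2 mm. A picture is of the moment at which its call begins: read the wrist's pose just before it. calibration takes no time and is no camera call; for the wrist camera it gives the pose at the moment of the call.
- arm.job_done(): hands the job in; it is judged then, once.
Trained networks look in the newest picture that a camera, given by its name, has taken for a name from the list of things; names that differ only in an ending like _2 or _b are one class to them, and where a whole thing is asked for, a point or a joint stands for the part that bears it (a point fixed in the world has none). Each returns a list of dicts, best first, with "score" (0 to 1); they miss things now and then, are a little off and sometimes report something else, mostly with a low value. They report only what shows in the picture. A call takes as long as a camera call.
- trace(camera, target): "region" (384x512 bool, what is visible of it).
- pinpoint(camera, target): "at" ([x, y, z] in mm, in the coordinates of the camera as it stood for that picture, good to about 4 mm: a listed point, or the origin of a listed thing).
The state is a dict: "clock": time; "q": joint angles; "qvel": joint speeds; "effort": joint torques, N m; "eef_pos": TCP position; "eef_rot": TCP orientation; "force": force on the tool from outside, world axes, zero at the start; "moment": the same for the moment, N m; "grip_width": finger opening in mm; "gripper_force": force on a finger pad.
Only numpy, scipy, OpenCV 4.12 (cv2) and the standard library are available. Lean on these libraries where they do the work, as an engineer would, in place of code of your own. Each camera call takes 0.05 s, during which the arm holds its last target. There are 200 camera calls.

### The job

Switch on the glue fume fan: its red toggle sits deep in a tunnel guard where no hand gets in, so push it over its centre to the far side with the edge iron, gently and without ramming it, and leave the blue toggle as it is. The iron's handle is stuck under the low rack: slide the iron along the bench by its head until the whole handle is clear of the rack, let go of it, then take it again by the handle to reach in with its head. Afterwards lay the iron back flat on the bench; do not shift the tin or the wax puck on the rack.

Things in the scene. Friction and masses are not known exactly. Their poses are not given: they have to be found in the camera images.
- edge_iron: Edge iron, 200 mm long, 0.14 kg, lying flat. Origin midway along it, on the bench. Along its y axis: round wooden handle y = +3 to +100 mm, 26 mm across; thin shank -59 to 0, 8 mm wide, 6 to 16 mm up; blunt head -100 (the tip) to -59, 17 mm wide, 0 to 18 mm up. At the start the handle is under the rack and the head sticks out in front, clear of it.
- iron_head (a point): Point on the iron's axis in the middle of its head, 20 mm behind the tip, 9 mm above the bench when it lies.
- iron_handle (a point): Point on the iron's axis in the handle, 155 mm behind the tip, 13 mm above the bench when it lies.
- rack: Low grey steel rack fixed to the bench, 130 (x) x 180 (y) x 67 mm; origin at the centre of its underside. Deck 53 to 59 mm up, 4 mm side panels, low rim at sides and back. Open at the front (its own -x, edge at x = -65 mm) and the back. The iron is drawn out roughly along the rack's -x.
- red_switch: Fume fan switch: grey guard box fixed to the bench, 150 (x) x 42 (y) x 82 mm; origin centre of underside. A tunnel along its x, 30 mm wide, floor 24 mm up, clear roof 78 mm up, opens at x = -75 mm (mouth, red rim) and ends at x = +69. Fixing feet 36 mm to each side. The red bat, 38 mm long, 10 mm thick, is hinged on the tunnel floor at x = +25 mm, 100 mm inside the mouth.
- red_bat (a joint): Red bat toggle of the fume fan, rad. 0: off, leaning 0.42 towards the mouth (its end about 20 mm nearer the mouth than the hinge); 0.42: upright, the centre; 0.84: on, leaning away from the mouth. An over-centre spring throws it to the side it leans to; about 4.5 N at its end starts it, falling to none at the centre.
- blue_switch: Lamp switch: the same guard box with a blue rim and a blue bat. To be left alone.
- blue_bat (a joint): Blue bat toggle of the lamp, same values; it stands near 0 and must stay.
- red_tin: Red polish tin, 69 mm across, 21 mm high, loose on the rack's deck; origin at the centre of its underside.
- wax_puck: Yellow wax puck, 42 mm across, 13 mm high, loose on the rack's deck; origin at the centre of its underside.
- vice: Small blue vice fixed at the front of the bench, in the way of low moves: it reaches from 70 mm in front (-x) to 62 mm behind its origin, 40 mm to each side, 89 mm high; origin under its middle. In the way too: a drawer cabinet at the back, whose half-open drawer reaches to x = 0.71 for y = -0.02 to 0.10, 94 to 174 mm up, and a tall clear bin left of the rack (go over it).

How it is judged (in metres and radians):
On the way, in this order (a step that is already met when the one before it is completed fails the run):
1. the iron lies flat on the bench, its whole handle drawn clear of the rack's front, let go and at rest, with the red toggle still off (x of iron_handle in the frame of rack below -0.108 m and height (world z) of each of iron_handle, iron_head below 0.022 m and contact force between the fingers and edge_iron below 0.1 N and linear speed of edge_iron below 0.02 m/s and value of joint red_bat below 0.3 rad), for 0.1 s.
2. with the head of the iron in the red guard's tunnel, the red bat is thrown over to on (value of joint red_bat above 0.7 rad and x of iron_head in the frame of red_switch above -0.055 m and horizontal distance between iron_head and red_switch below 0.07 m), for 0.05 s.
At the end, for the whole second after the job is handed in: The red bat leans away from the mouth (above 0.7 rad), the blue bat is still off (below 0.15 rad), the iron lies flat on the bench (its head and handle points under 25 mm high) and at rest, and the tin and the puck are within 25 mm of where they stood (value of joint red_bat above 0.7 rad and value of joint blue_bat below 0.15 rad and height (world z) of each of iron_handle, iron_head below 0.025 m and linear speed of edge_iron below 0.02 m/s and distance of each of red_tin, wax_puck from where it was at the start of the episode below 0.025 m); the robot touches nothing.
It fails at once if the blue toggle is pushed (above 0.3 rad) (value of joint blue_bat above 0.3 rad).
It fails at once if the red switch or its bat is rammed (over 25 N) (contact force between red_switch and anything else above 25 N).
It fails at once if the tin on the rack is shifted more than 25 mm (distance of red_tin from where it was at the start of the episode above 0.025 m).
It fails at once if the puck on the rack is shifted more than 25 mm (distance of wax_puck from where it was at the start of the episode above 0.025 m).
It also fails if it takes over 62 s, if anything falls off the work surface, if the arm or the gripper's body presses on something with over 40 N, if the wrist force passes 120 N, or if a joint passes its speed limit or range.

## Working session

There is one attempt and no reset: what is moved stays moved. The work goes in short steps, Python scripts to look and compute and a tool call to move; the robot and the scene stay as the last step left them, time stands still between calls to the robot, and variables do not carry over. Pictures are saved under pics/ and viewed, at most 10 in all, crops included, and the job is handed in when it is done.

Besides the shell and the picture viewer there is one more tool, called in YAML: its name, and indented under it one key for each argument. send_rows: Moves the arm, as the interface text tells. Its arguments: {"type":"object","properties":{"moves":{"type":"array","items":{"type":"number","minimum":-1,"maximum":1}}},"required":["moves"]}

```bash
ls; mkdir -p pics; cat > h.py <<'E'
import numpy as np, cv2
from cell import arm, capture, calibration, trace, pinpoint
from scipy.spatial.transform import Rotation as R
def cam(n):
    c=calibration(n); A=np.array(c["attitude"],float)
    if A.shape!=(3,3): A=R.from_euler('xyz',A,degrees=True).as_matrix()
    return np.array(c["camera_matrix"]),np.array(c["origin"],float),A
def ray(n,u,v,z,c=None):
    K,o,A=c or cam(n); d=A@np.linalg.inv(K)@[u,v,1]; return o+d*(z-o[2])/d[2]
def proj(n,p,c=None):
    K,o,A=c or cam(n); q=K@(A.T@(np.array(p)-o)); return q[:2]/q[2]
def find(n,t,c=None,k=2):
    K,o,A=c or cam(n)
    return [(round(r["score"],2),np.round(o+A@np.array(r["at"]),1).tolist()) for r in pinpoint(n,t)[:k]]
E
python3 - <<'E'
from h import *
print(calibration("scene"));
ims=[]
for n in ("scene","side"):
    im=capture(n); cv2.imwrite(f"pics/{n}0.png",im[:,:,::-1])
    for t in ("edge_iron","iron_head","iron_handle","rack","red_switch","blue_switch","red_tin","wax_puck","vice"):
        print(n,t,find(n,t))
print(arm.sense())
E
```

```text
pics
{'camera_matrix': array([[402.27477965,   0.        , 255.52605045],
       [  0.        , 402.27477965, 189.30444115],
       [  0.        ,   0.        ,   1.        ]]), 'origin': array([330.1822274 , 546.79594714, 942.92452403]), 'attitude': array([-148.75358913,    0.32704387, -158.84441374])}
scene edge_iron []
scene iron_head [(0.42, [595.3, 150.9, 7.6])]
scene iron_handle []
scene rack [(0.57, [578.4, 284.3, 4.4])]
scene red_switch [(0.8, [488.5, -205.3, 1.8])]
scene blue_switch [(0.89, [596.6, -205.0, 2.0])]
scene red_tin [(0.7, [628.7, 308.0, 63.0])]
scene wax_puck [(0.61, [541.6, 305.9, 62.3])]
scene vice []
side edge_iron []
side iron_head [(0.47, [595.9, 158.3, 8.2])]
side iron_handle [(0.52, [592.8, 292.0, 14.5])]
side rack [(0.94, [575.1, 287.3, -0.6])]
side red_switch [(0.88, [484.5, -203.1, 2.8])]
side blue_switch [(0.64, [592.9, -205.2, -1.5])]
side red_tin [(0.72, [622.2, 307.9, 57.4])]
side wax_puck [(0.74, [595.4, 156.6, 10.4]), (0.49, [578.5, 287.4, -2.5])]
side vice []
{'clock': 1.0, 'q': array([-2.46521953, 26.78566893, -0.66740711, 91.8265029 ,  0.34269995,
       61.38697476, -3.22749757]), 'qvel': array([ 0.06919669, -0.05919281,  0.03753084,  0.04275322, -0.06475141,
        0.10114151, -0.01474993]), 'effort': array([ 1.12445392e-03, -5.20420468e+01, -1.20398155e-02, -2.44054306e+01,
       -5.66309667e-02,  1.14771663e-02,  8.24068536e-06]), 'eef_pos': array([6.50017003e+02, 9.57476684e-03, 2.31604045e+02]), 'eef_rot': array([ 1.79997152e+02, -6.97492155e-05,  8.99976234e+01]), 'force': array([ 0.34842199,  0.65314476, -0.16958197]), 'moment': array([-0.0069444 ,  0.00516425, -0.05554   ]), 'gripper_force': 0.0, 'grip_width': 92.19168472211823}
```

View pics/scene0.png

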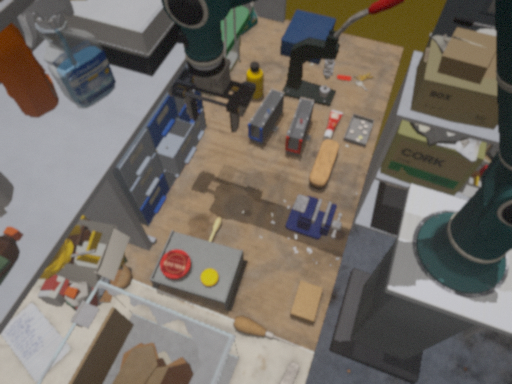

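View pics/side0.png

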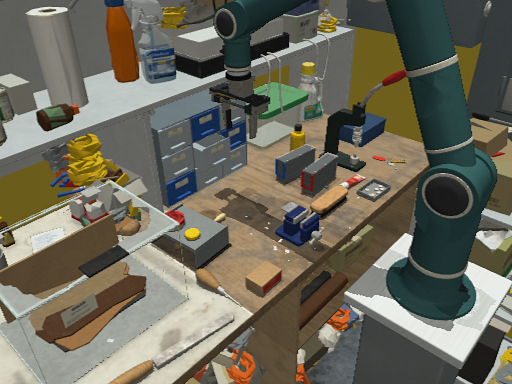

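The iron's head is at about (218,225) in the scene picture, with its handle under the rack to the left. The rack's front faces world −y and the switch mouths face +y, with the red rim at (293,148). The vice is at (312,215). Next I'll go above the head and look.

send_rows:
  moves: [1, 0.12, -0.05, 0.01, 0, 1, 0.12, -0.05, 0.01, 0, 1, 0.12, -0.05, 0.01, 0, 1, 0.12, -0.05, 0.01, 0, 1, 0, 0, 0, 0, 1, 0, 0, 0, 0]

```text
clock: 1.5
eef_pos: [599.2, 122.5, 221.7]
eef_rot: [-180.0, -0.0, 90.3]
force: [0.5, -0.6, -0.5]
grip_width: 91.9
gripper_force: 0.0
```

```bash
python3 - <<'E'
from h import *
print("vice",ray("scene",310,232,0),ray("scene",310,200,89))
c=cam("wrist"); im=capture("wrist"); cv2.imwrite("pics/w1.png",im[:,:,::-1])
s=arm.sense(); print(s["eef_pos"],s["eef_rot"],c[1])
for t in ("iron_head","iron_handle","rack","edge_iron","vice"): print(t,find("wrist",t,c))
for r in trace("wrist","edge_iron")[:1]:
    ys,xs=np.nonzero(r["region"]); P=np.array([ray("wrist",u,v,10,c)[:2] for u,v in zip(xs,ys)])
    print(r["score"],len(xs),P.min(0),P.max(0),cv2.minAreaRect(P.astype(np.float32)))
E
```

```text
vice [364.36494612  84.90701737   0.        ] [386.49682802  46.28019772  89.        ]
[600.03430788 120.26747376 221.72836318] [1.79977476e+02 2.22686170e-02 9.00721510e+01] [599.83234849 190.54152786 374.83571565]
iron_head []
iron_handle []
rack [(0.79, [581.7, 290.8, 1.3])]
edge_iron [(0.89, [588.9, 234.5, 1.8])]
vice []
0.56 901 [586.27348709 135.85102933] [603.88553658 228.1673667 ] ((595.1185302734375, 182.0227813720703), (16.90946388244629, 92.3608169555664), 0.5186284184455872)
```

View pics/w1.png

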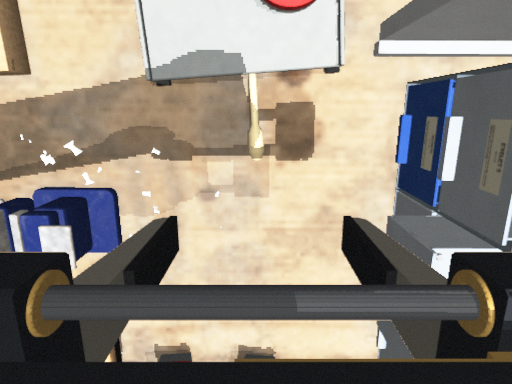

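The wrist picture shows the brass head at about (257,140), the shank running up to (252,75) at the rack's front edge, and the vice at the lower left. Next I'll compute the axis.

```bash
python3 - <<'E'
from h import *
c=cam("wrist")
for u,v,z in ((257,158,9),(257,140,9),(252.5,90,11),(252,76,11),(150,80,53),(340,68,53),(120,215,89),(72,275,60)): print(u,v,ray("wrist",u,v,z,c).round(1))
E
```

```text
257 158 [598.5 132.9   9. ]
257 140 [598.6 153.2   9. ]
252.5 90 [594.1 206.8  11. ]
252 76 [593.6 221.   11. ]
150 80 [498.2 213.7  53. ]
340 68 [677.1 224.   53. ]
120 215 [471.9  91.9  89. ]
72 275 [400.2  14.8  60. ]
```

send_rows:
  moves: [1, 0.13, -0.008, 0, -0.78, 1, 0, 0, 0.14, 0, 1, 0, 0, 0.14, 0, 1, 0, 0, 0.14, 0, 1, 0, 0, 0.14, 0, 1, 0, 0, 0.14, 0, 1, 0, 0, 0, 0, 1, 0, 0, 0, 0]

```text
clock: 2.52
eef_pos: [596.9, 151.6, 45.1]
eef_rot: [-179.8, 0.1, 93.1]
force: [-0.3, -0.1, 1.0]
grip_width: 91.6
gripper_force: 0.0
```

```bash
python3 - <<'E'
from h import *
s=arm.sense(); print(s["eef_pos"],s["eef_rot"])
for n in("wrist","scene","side"):
    c=cam(n); im=capture(n); print(n,find(n,"iron_head",c))
    if n=="wrist": cv2.imwrite("pics/w2.png",im[:,:,::-1])
E
```

```text
[596.94728766 151.5966042   45.13664574] [-1.79771748e+02  6.39159160e-02  9.30790611e+01]
wrist [(0.68, [592.8, 157.2, 6.3])]
scene [(0.49, [597.2, 149.3, 5.9])]
side [(0.68, [597.0, 158.7, 11.8])]
```

View pics/w2.png

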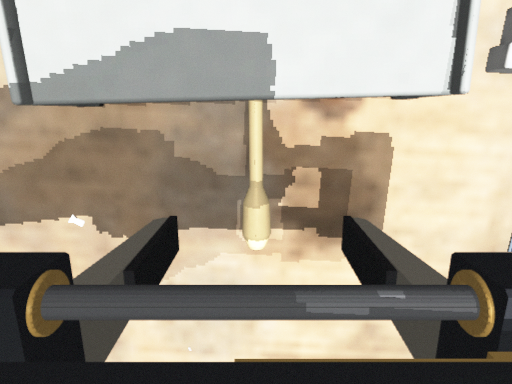

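The head sits centred between the fingers, with its tip at (258,246). Next I'll descend and close.

send_rows:
  moves: [1, 0, 0, 0.05, 0, 1, 0, 0, 0.05, 0, 1, 0, 0, 0, 0, 0, 0, 0, 0, 0, 0, 0, 0, 0, 0, 0, 0, 0, 0, 0, 0, 0, 0, 0, 0, 0, 0, 0, 0, 0, 0, 0, 0, 0, 0, 0, 0, 0, 0, 0, 0, 0, 0, 0, 0, 0, 0, 0, 0, 0]

```text
clock: 3.82
eef_pos: [598.0, 152.5, 21.7]
eef_rot: [180.0, 0.0, 93.1]
force: [0.6, 0.2, -0.4]
grip_width: 33.9
gripper_force: 0.0
```

send_rows:
  moves: [0, 0, 0, 0, 0, 0, 0, 0, 0, 0, 0, 0, 0, 0, 0, 0, 0, 0, 0, 0, 0, 0, 0, 0, 0, 0, 0, 0, 0, 0]

```text
clock: 4.32
eef_pos: [597.9, 152.4, 21.5]
eef_rot: [-180.0, 0.0, 93.1]
force: [-0.7, -0.1, 0.8]
grip_width: 15.7
gripper_force: 30.0
```

send_rows:
  moves: [0, -0.02, -0.003, 0, 0, 0, -0.04, -0.005, 0, 0, 0, -0.05, -0.005, 0, 0, 0, -0.06, -0.005, 0, 0, 0, -0.06, -0.005, 0, 0, 0, -0.06, -0.005, 0, 0, 0, -0.06, -0.005, 0, 0, 0, -0.06, -0.005, 0, 0, 0, -0.06, -0.005, 0, 0, 0, -0.05, -0.005, 0, 0, 0, -0.03, -0.003, 0, 0, 0, 0, 0, 0, 0]

```text
clock: 5.32
eef_pos: [592.6, 10.8, 21.6]
eef_rot: [-180.0, 0.1, 92.9]
force: [0.1, -1.6, 0.2]
grip_width: 15.5
gripper_force: 30.0
```

```bash
python3 - <<'E'
from h import *
for n in("scene","side"):
    c=cam(n); im=capture(n); cv2.imwrite(f"pics/{n}3.png",im[:,:,::-1])
    for t in ("iron_head","iron_handle","rack","red_tin"): print(n,t,find(n,t,c))
E
```

```text
scene iron_head [(0.59, [595.4, 6.8, 7.2]), (0.39, [578.4, 147.4, 13.5])]
scene iron_handle [(0.85, [581.1, 149.3, 13.1])]
scene rack [(0.77, [579.6, 287.9, 4.6]), (0.51, [595.9, -206.7, -1.3])]
scene red_tin [(0.66, [623.8, 308.9, 61.2])]
side iron_head [(0.72, [597.8, 23.8, 9.5])]
side iron_handle []
side rack [(0.75, [578.2, 286.3, 2.3]), (0.68, [620.9, 306.7, 59.4])]
side red_tin [(0.67, [623.6, 306.5, 59.9])]
```

View pics/side3.png

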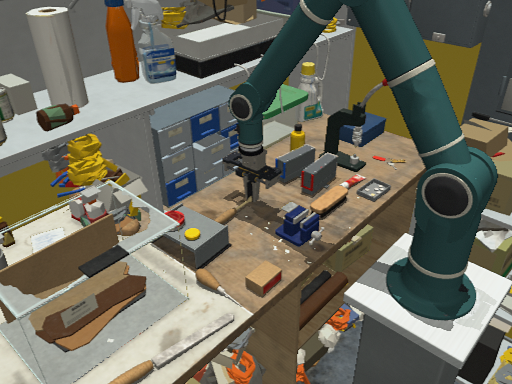

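The handle is out in front of the rack and the gripper holds the head beside the vice, so I'll release, lift and move over the handle.

send_rows:
  moves: [1, 0, 0, 0, 0, 1, 0, 0, 0, 0, 1, 0, 0, 0, 0, 1, 0, 0, 0, 0, 1, 0, 0, 0, 0, 1, 0, 0, 0, 0, 1, 0, 0, 0, 0, 1, 0, 0, -0.03, 0, 1, 0, 0, -0.1, 0, 1, 0, 0, -0.15, 0, 1, 0, 0, -0.15, 0, 1, 0, 0, 0, 0]

```text
clock: 6.82
eef_pos: [597.5, 14.8, 137.0]
eef_rot: [179.3, -0.0, 93.1]
force: [0.8, 1.0, 0.2]
grip_width: 91.4
gripper_force: 0.0
```

send_rows:
  moves: [1, 0.1, 0, -0.05, 0, 1, 0.12, 0, 0, 0, 1, 0, 0, 0, 0, 1, 0, 0, 0, 0]

```text
clock: 7.15
eef_pos: [589.7, 71.7, 142.3]
eef_rot: [179.9, -0.0, 93.3]
force: [-0.2, -0.6, -0.4]
grip_width: 92.0
gripper_force: 0.0
```

```bash
python3 - <<'E'
from h import *
s=arm.sense(); print(s["eef_pos"],s["eef_rot"])
for n in("wrist","scene"):
    c=cam(n); im=capture(n); cv2.imwrite(f"pics/{n}4.png",im[:,:,::-1])
    for t in ("iron_head","iron_handle","red_switch","blue_switch"): print(n,t,find(n,t,c))
    for r in trace(n,"edge_iron")[:1]:
        ys,xs=np.nonzero(r["region"]); P=np.array([ray(n,u,v,13,c)[:2] for u,v in zip(xs,ys)])
        print(r["score"],len(xs),P.min(0),P.max(0),cv2.minAreaRect(P.astype(np.float32)))
E
```

```text
[589.67177307  71.72293002 142.27716791] [ 1.79942085e+02 -4.99890424e-02  9.33389981e+01]
wrist iron_head [(0.9, [591.5, 19.5, 9.5])]
wrist iron_handle [(0.85, [583.1, 152.5, 10.8])]
wrist red_switch []
wrist blue_switch []
0.88 4393 [569.68637385  -1.24979992] [602.25368787 198.41229775] ((585.60888671875, 98.48532104492188), (25.158279418945312, 199.80859375), 2.6425552368164062)
scene iron_head [(0.71, [593.4, 14.4, 5.8]), (0.51, [581.3, 100.7, -2.7])]
scene iron_handle [(0.88, [580.7, 152.6, 13.4])]
scene red_switch [(0.71, [487.2, -206.4, 1.5])]
scene blue_switch [(0.87, [593.3, -206.6, -0.8]), (0.6, [581.8, 98.6, 2.6])]
0.66 491 [567.63439498   0.83182151] [602.1226264  197.94342882] ((585.7154541015625, 99.34017944335938), (28.942264556884766, 197.52639770507812), 3.200639009475708)
```

View pics/wrist4.png

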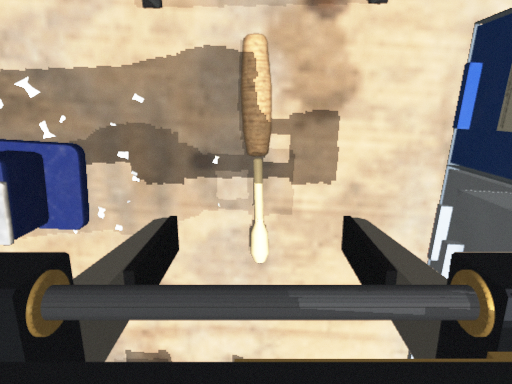

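The iron lies free with its handle at (257,95) and its head at (260,245). Its centre is near (585.6, 98.7). I'll grip the handle.

send_rows:
  moves: [1, 0.12, -0.004, 0, 0, 1, 0.12, -0.004, 0, 0, 1, 0.088, 0, 0, 0, 1, 0, 0, 0.13, 0, 1, 0, 0, 0.13, 0, 1, 0, 0, 0.13, 0, 1, 0, 0, 0.06, 0, 1, 0, 0, 0.038, 0, 1, 0, 0, 0, 0, 0, 0, 0, 0, 0, 0, 0, 0, 0, 0, 0, 0, 0, 0, 0]

```text
clock: 8.75
eef_pos: [583.9, 151.3, 20.2]
eef_rot: [179.9, -0.0, 93.1]
force: [0.2, 0.1, -0.4]
grip_width: 74.2
gripper_force: 0.0
```

send_rows:
  moves: [0, 0, 0, 0, 0, 0, 0, 0, 0, 0, 0, 0, 0, 0, 0, 0, 0, 0, 0, 0, 0, 0, 0, 0, 0, 0, 0, 0, 0, 0, 0, 0, 0, 0, 0, 0, 0, 0, 0, 0, 0, 0, 0, 0, 0]

```text
clock: 9.5
eef_pos: [583.3, 151.1, 19.6]
eef_rot: [-180.0, 0.0, 93.1]
force: [-0.5, -0.1, 0.1]
grip_width: 23.9
gripper_force: 30.0
```

The handle is gripped. Next I'll lift it and measure the red tunnel and the vice in the scene view.

send_rows:
  moves: [0, 0, 0, -0.05, 0, 0, 0, 0, -0.12, 0, 0, 0, 0, -0.13, 0, 0, 0, 0, -0.13, 0, 0, 0, 0, -0.13, 0, 0, 0, 0, 0, 0, 0, 0, 0, 0, 0]

```text
clock: 10.08
eef_pos: [584.5, 151.5, 162.5]
eef_rot: [179.7, -0.1, 93.1]
force: [0.1, 0.2, -1.7]
grip_width: 24.5
gripper_force: 30.0
```

```bash
python3 - <<'E'
from h import *
c=cam("scene"); im=capture("scene")
cr=im[80:250,225:375]; cv2.imwrite("pics/s5.png",cv2.resize(cr[:,:,::-1],None,fx=3.5,fy=3.5,interpolation=cv2.INTER_CUBIC))
for t in ("iron_head","iron_handle","red_switch","vice"): print(t,find("scene",t,c))
for t in("red_switch","blue_switch","vice"):
  for r in trace("scene",t)[:1]:
    ys,xs=np.nonzero(r["region"]);print(t,r["score"],xs.min(),xs.max(),ys.min(),ys.max())
for n in ("red_switch","blue_switch"):
  m=trace("scene",n)
  if m: print(cv2.minAreaRect(np.array([ray("scene",u,v,82,c)[:2] for v,u in np.argwhere(m[0]["region"])],np.float32)))
im=capture("side"); print(find("side","red_switch"),find("side","vice"),find("side","iron_head"),find("side","iron_handle"))
# vice corner triangulated on w1/w4 camera height assumption
s=arm.sense();print(s["eef_pos"],s["force"])
E
```

```text
iron_head [(0.68, [592.5, 14.1, 150.0])]
iron_handle [(0.83, [582.6, 153.7, 155.0])]
red_switch [(0.79, [489.6, -207.1, 0.9]), (0.62, [584.5, 155.4, 157.2])]
vice []
red_switch 0.63 285 313 98 155
blue_switch 0.76 248 283 89 143
((486.0111999511719, -175.74378967285156), (63.99751281738281, 207.8579864501953), 11.803645133972168)
((576.0374145507812, -177.7012939453125), (202.1794891357422, 79.62957763671875), 85.20670318603516)
[(0.63, [487.5, -204.1, 5.2])] [] [(0.69, [594.2, 20.5, 152.2])] [(0.66, [586.8, 153.8, 154.6])]
[583.30589259 151.15919816 159.52061262] [ 0.20349656  0.45316466 -0.94251896]
```

View pics/s5.png

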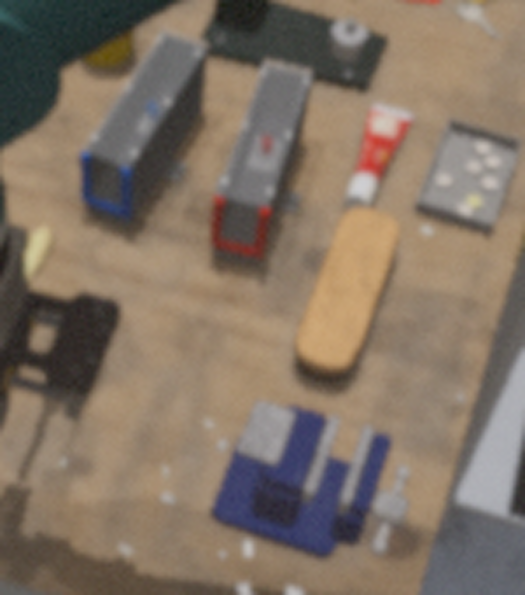

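The crop shows the red box roof from (218,200)/(270,208) at the mouth to (265,65)/(310,72) at the back. The vice's near-left corner is at (215,512) and its left side runs up to (265,405).

```bash
python3 - <<'E'
from h import *
c=cam("scene")
def g(x,y,z): return ray("scene",225+x/3.5-.36,80+y/3.5-.36,z,c).round(1)
for p in ((218,200,82),(270,208,82),(265,65,82),(310,72,82),(218,247,0),(265,255,0)): print(p,g(*p))
print("blue");[print(p,g(*p)) for p in ((85,158,82),(133,165,82),(165,38,82),(207,48,82))]
print("vice");[print(p,z,g(*p,z)) for p in((215,512),(330,553),(265,405),(240,440),(390,435)) for z in (0,40,89)]
E
```

```text
(218, 200, 82) [ 503.9 -124.8   82. ]
(270, 208, 82) [ 463.8 -131.7   82. ]
(265, 65, 82) [ 513.4 -273.2   82. ]
(310, 72, 82) [ 476.3 -278.9   82. ]
(218, 247, 0) [ 504.3 -141.7    0. ]
(265, 255, 0) [ 465.3 -147.8    0. ]
blue
(85, 158, 82) [ 615.9 -127.2   82. ]
(133, 165, 82) [ 577.9 -134.1   82. ]
(165, 38, 82) [ 601.3 -272.6   82. ]
(207, 48, 82) [ 564.6 -274.3   82. ]
vice
(215, 512) 0 [427.5  90.6   0. ]
(215, 512) 40 [423.3 109.9  40. ]
(215, 512) 89 [418.3 133.6  89. ]
(330, 553) 0 [338.4  91.9   0. ]
(330, 553) 40 [338.1 111.2  40. ]
(330, 553) 89 [337.7 134.8  89. ]
(265, 405) 0 [421.1 -10.4   0. ]
(265, 405) 40 [417.2  13.2  40. ]
(265, 405) 89 [412.5  42.2  89. ]
(240, 440) 0 [429.4  26.    0. ]
(240, 440) 40 [425.2  48.1  40. ]
(240, 440) 89 [420.   75.1  89. ]
(390, 435) 0 [323.6 -19.3   0. ]
(390, 435) 40 [323.9   4.8  40. ]
(390, 435) 89 [324.3  34.2  89. ]
```

The vice reaches x≈430 and the finger backs will be at x≈440, so there is room. Next I'll turn the iron to the tunnel axis, move in front of the mouth and descend.

send_rows:
  moves: [0, 0, 0, 0, -0.28, 0, -0.075, -0.096, 0, 0, 0, -0.075, -0.096, 0, 0, 0, -0.075, -0.096, 0, 0, 0, -0.075, -0.096, 0, 0, 0, -0.075, -0.096, 0, 0, 0, 0, 0, 0, 0, 0, 0, 0, 0, 0]

```text
clock: 11.5
eef_pos: [470.0, 47.7, 160.0]
eef_rot: [180.0, 0.0, 94.2]
force: [1.6, 0.6, -0.4]
grip_width: 24.3
gripper_force: 30.0
```

send_rows:
  moves: [0, 0, 0, 0.06, 0, 0, 0, 0, 0.06, 0, 0, 0, 0, 0.06, 0, 0, 0, 0, 0.06, 0, 0, 0, 0, 0.06, 0, 0, 0, 0, 0.06, 0, 0, 0, 0, 0.03, 0, 0, 0, 0, 0, 0, 0, 0, 0, 0, 0]

```text
clock: 12.25
eef_pos: [471.1, 49.4, 62.0]
eef_rot: [-180.0, -0.0, 94.3]
force: [0.2, 0.5, -1.9]
grip_width: 24.6
gripper_force: 30.0
```

```bash
python3 - <<'E'
from h import *
c=cam("scene"); im=capture("scene")
cr=im[85:205,240:340]; cv2.imwrite("pics/s6.png",cv2.resize(cr[:,:,::-1],None,fx=5,fy=5,interpolation=cv2.INTER_CUBIC))
for t in ("iron_head","iron_handle","red_switch","red_bat"): print(t,find("scene",t,c))
c=cam("side"); capture("side")
for t in ("iron_head","iron_handle","red_switch"): print(t,find("side",t,c))
s=arm.sense();print(s["eef_pos"],s["eef_rot"],s["force"])
E
```

```text
iron_head []
iron_handle [(0.68, [471.8, 48.1, 54.0])]
red_switch []Traceback (most recent call last):
  File "<stdin>", line 4, in <module>
  File "h.py", line 14, in find
    return [(round(r["score"],2),np.round(o+A@np.array(r["at"]),1).tolist()) for r in pinpoint(n,t)[:k]]
                                                                                      ~~~~~~~~^^^^^
ValueError: it knows: blue_switch, edge_iron, iron_handle, iron_head, rack, red_switch, red_tin, vice, wax_puck
```

View pics/s6.png

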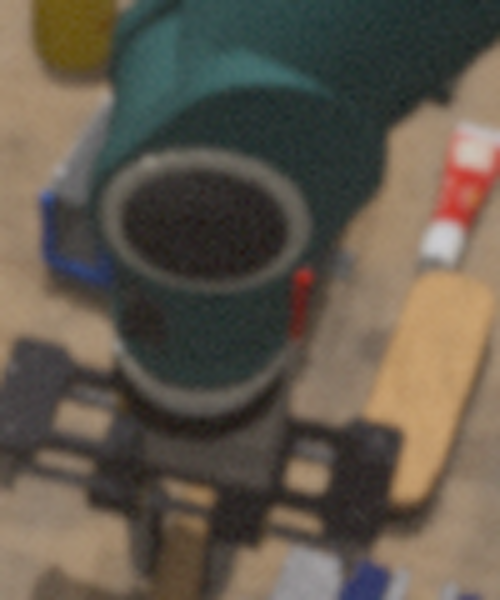

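The arm hides the mouth in the scene view, so I'll use the side camera.

```bash
python3 - <<'E'
from h import *
c=cam("side"); im=capture("side")
np.save("side7.npy",im)
cr=im[140:240,255:360]; cv2.imwrite("pics/s7.png",cv2.resize(cr[:,:,::-1],None,fx=6,fy=6,interpolation=cv2.INTER_CUBIC)[:600])
for t in ("iron_head","iron_handle","red_switch"): print(t,find("side",t,c))
s=arm.sense();print(s["eef_pos"],s["eef_rot"],s["force"]); e=s["eef_pos"]
P=[e+np.array([0.0737*d,-0.9973*d,-10.8]) for d in (132,152)]
print([((proj("side",p,c)-[255,140])*6).round() for p in P], c[1])
a=np.array([.0737,-.9973,0]);b=np.array([.9973,.0737,0]);C=np.array([489.2,-202.3,0])
print("box",[((proj("side",C+a*i*75+b*j*21+[0,0,k],c)-[255,140])*6).round().tolist() for i,j,k in((-1,-1,0),(-1,-1,82),(-1,1,82),(-1,1,0),(1,-1,82),(1,-1,0))])
E
```

```text
iron_head []
iron_handle [(0.51, [475.9, 54.8, 53.7])]
red_switch [(0.94, [485.1, -205.7, 3.3])]
[470.86807316  48.80795609  62.56459261] [1.79943752e+02 3.37304182e-04 9.42326954e+01] [-0.77403831 -0.32148286 -0.24498662]
[array([265., 280.]), array([286., 264.])] [-250.86254982  897.80286763  844.55321679]
box [[340.0, 337.0], [348.0, 208.0], [281.0, 183.0], [275.0, 311.0], [493.0, 96.0], [481.0, 220.0]]
```

View pics/s7.png

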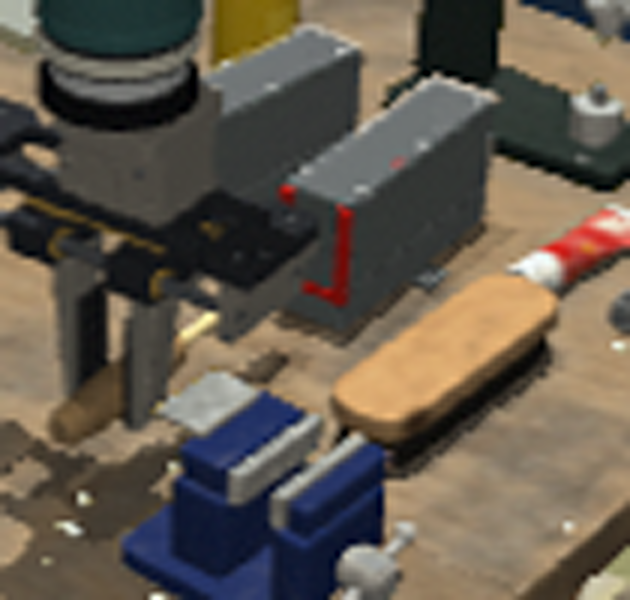

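My box model projects onto the picture within a pixel: the mouth's right top corner is predicted at (348,208) and seen at (352,205), and the back corner is predicted at (493,96) and seen at (496,97). The iron is on the axis, so I'll enter slowly.

send_rows:
  moves: [0, -0.02, 0, 0, 0, 0, -0.02, 0, 0, 0, 0, -0.02, 0, 0, 0, 0, -0.012, 0, 0, 0, 0, -0.012, 0, 0, 0, 0, -0.012, 0, 0, 0, 0, -0.012, 0, 0, 0, 0, -0.012, 0, 0, 0, 0, -0.012, 0, 0, 0, 0, -0.012, 0, 0, 0, 0, -0.012, 0, 0, 0, 0, 0, 0, 0, 0]

```text
clock: 13.65
eef_pos: [473.5, 9.2, 62.1]
eef_rot: [-180.0, 0.0, 94.2]
force: [0.0, -0.4, -1.5]
grip_width: 24.7
gripper_force: 30.0
```

send_rows:
  moves: [0, -0.016, 0, 0, 0, 0, -0.016, 0, 0, 0, 0, -0.016, 0, 0, 0, 0, -0.016, 0, 0, 0, 0, -0.016, 0, 0, 0, 0, -0.016, 0, 0, 0, 0, -0.016, 0, 0, 0, 0, -0.016, 0, 0, 0, 0, -0.016, 0, 0, 0, 0, -0.016, 0, 0, 0, 0, -0.016, 0, 0, 0, 0, 0, 0, 0, 0]

```text
clock: 14.65
eef_pos: [476.8, -35.0, 62.1]
eef_rot: [180.0, 0.0, 94.2]
force: [-0.1, -0.3, -2.0]
grip_width: 24.1
gripper_force: 30.0
```

send_rows:
  moves: [0, -0.008, 0, 0, 0, 0, -0.008, 0, 0, 0, 0, -0.008, 0, 0, 0, 0, -0.008, 0, 0, 0, 0, -0.008, 0, 0, 0, 0, -0.008, 0, 0, 0, 0, -0.008, 0, 0, 0, 0, -0.008, 0, 0, 0, 0, 0, 0, 0, 0]

```text
clock: 15.4
eef_pos: [477.9, -50.5, 62.1]
eef_rot: [180.0, 0.0, 94.2]
force: [0.2, 0.6, -1.3]
grip_width: 24.4
gripper_force: 30.0
```

send_rows:
  moves: [0, -0.008, 0, 0, 0, 0, -0.008, 0, 0, 0, 0, -0.008, 0, 0, 0, 0, -0.008, 0, 0, 0, 0, -0.008, 0, 0, 0, 0, 0, 0, 0, 0]

```text
clock: 15.9
eef_pos: [478.6, -60.2, 62.1]
eef_rot: [180.0, -0.0, 94.2]
force: [1.1, 0.1, -1.3]
grip_width: 24.5
gripper_force: 30.0
```

send_rows:
  moves: [0, -0.008, 0, 0, 0, 0, -0.008, 0, 0, 0, 0, -0.008, 0, 0, 0, 0, -0.008, 0, 0, 0, 0, -0.008, 0, 0, 0, 0, 0, 0, 0, 0]

```text
clock: 16.4
eef_pos: [479.5, -70.9, 62.2]
eef_rot: [180.0, 0.1, 94.2]
force: [0.1, 1.3, -1.3]
grip_width: 24.3
gripper_force: 30.0
```

send_rows:
  moves: [0, -0.008, 0, 0, 0, 0, -0.008, 0, 0, 0, 0, -0.008, 0, 0, 0, 0, -0.008, 0, 0, 0, 0, -0.008, 0, 0, 0, 0, 0, 0, 0, 0, 0, 0, 0, 0, 0]

```text
clock: 16.98
eef_pos: [480.1, -80.1, 62.1]
eef_rot: [-180.0, 0.0, 94.2]
force: [0.1, -0.3, -1.5]
grip_width: 24.1
gripper_force: 30.0
```

send_rows:
  moves: [0, -0.008, 0, 0, 0, 0, -0.008, 0, 0, 0, 0, -0.008, 0, 0, 0, 0, 0, 0, 0, 0, 0, 0, 0, 0, 0]

```text
clock: 17.4
eef_pos: [480.3, -84.3, 62.0]
eef_rot: [-180.0, -0.1, 94.3]
force: [-0.1, 4.6, -0.5]
grip_width: 24.5
gripper_force: 30.0
```

```bash
python3 - <<'E'
from h import *
c=cam("side"); im=capture("side")
a=np.array([.0737,-.9973,0]);C=np.array([489.2,-202.3,0])
# bat top in slot: reddish pixels on roof
im=im.astype(int); old=np.load("side7.npy").astype(int)
for n,i in (("before",old),("now",im)):
    m=(i[:,:,0]>i[:,:,1]*1.4)&(i[:,:,0]>i[:,:,2]*1.4)&(i[:,:,0]>90)
    m[:160]=0;m[171:]=0;m[:,:312]=0;m[:,337:]=0
    p=np.argwhere(m); print(n,len(p),p.mean(0) if len(p) else 0, p.min(0) if len(p) else 0,p.max(0) if len(p) else 0)
for d in (5,25,45): print(d,proj("side",C+a*d+[0,0,82],c),proj("side",C+a*d+[0,0,59],c))
E
```

```text
before 3 [166.66666667 320.66666667] [166 320] [167 321]
now 0 0 0 0
5 [320.73278108 162.44296362] [320.29975774 168.47383922]
25 [323.92466842 160.01821431] [323.46904734 166.01797107]
45 [327.0625092  157.63452201] [326.58511089 163.60334755]
```

The force dropped to zero and then rose against the far stop, so the bat has been thrown. I'll back out along the axis.

send_rows:
  moves: [0, 0.012, 0, 0, 0, 0, 0.016, 0, 0, 0, 0, 0.02, 0, 0, 0, 0, 0.02, 0, 0, 0, 0, 0.02, 0, 0, 0, 0, 0.02, 0, 0, 0, 0, 0.02, 0, 0, 0, 0, 0.02, 0, 0, 0, 0, 0.02, 0, 0, 0, 0, 0.02, 0, 0, 0, 0, 0.02, 0, 0, 0, 0, 0, 0, 0, 0]

```text
clock: 18.45
eef_pos: [476.6, -32.7, 62.1]
eef_rot: [-180.0, -0.0, 94.3]
force: [-0.5, 0.3, -1.5]
grip_width: 24.2
gripper_force: 30.0
```

```bash
python3 - <<'E'
from h import *
old=np.load("side7.npy"); new=capture("side")
o=[cv2.resize(i[150:195,295:345,::-1],None,fx=7,fy=7,interpolation=cv2.INTER_CUBIC) for i in(old,new)]
cv2.imwrite("pics/s8.png",np.hstack(o))
E
```

```text
(no output)
```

View pics/s8.png

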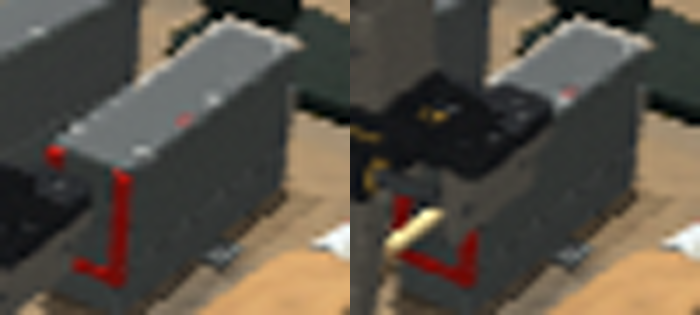

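The red spot in the roof slot moved from (183,120) in the left panel to (220,92) in the right panel, about 32 mm inward, so the bat is on. Now I'll take the iron out and lay it down.

send_rows:
  moves: [0, 0.03, 0, 0, 0, 0, 0.04, 0, 0, 0, 0, 0.04, 0, 0, 0, 0, 0.04, 0, 0, 0, 0, 0.04, 0, 0, 0, 0, 0.04, 0, 0, 0, 0, 0.04, 0, 0, 0, 0, 0.04, 0, 0, 0, 0, 0.03, 0, 0, 0, 0, 0, 0, 0, 0]

```text
clock: 19.33
eef_pos: [470.3, 52.9, 62.1]
eef_rot: [180.0, -0.0, 94.4]
force: [-0.2, -0.1, -0.7]
grip_width: 24.7
gripper_force: 30.0
```

send_rows:
  moves: [0, 0, 0, -0.1, 0, 0, 0, 0, -0.14, 0, 0, 0, 0, -0.14, 0, 0, 0.06, 0.1, 0, 0, 0, 0.06, 0.1, 0, 0, 0, 0.06, 0.1, 0, 0, 0, 0.06, 0.1, 0, 0, 0, 0, 0, 0, 0, 0, 0, 0, 0, 0]

```text
clock: 20.08
eef_pos: [566.0, 118.5, 156.5]
eef_rot: [-180.0, 0.0, 94.3]
force: [-0.4, -0.8, -1.0]
grip_width: 24.2
gripper_force: 30.0
```

Down 135 mm in all, to about z = 21.

send_rows:
  moves: [0, 0, 0, 0.12, 0, 0, 0, 0, 0.12, 0, 0, 0, 0, 0.12, 0, 0, 0, 0, 0.08, 0, 0, 0, 0, 0.04, 0, 0, 0, 0, 0.025, 0, 0, 0, 0, 0.015, 0, 0, 0, 0, 0.012, 0, 0, 0, 0, 0.008, 0, 0, 0, 0, 0, 0, 0, 0, 0, 0, 0]

```text
clock: 21.0
eef_pos: [566.2, 118.1, 22.9]
eef_rot: [179.9, -0.0, 94.2]
force: [0.6, 0.2, -0.7]
grip_width: 24.6
gripper_force: 30.0
```

send_rows:
  moves: [0, 0, 0, 0.008, 0, 0, 0, 0, 0.004, 0, 0, 0, 0, 0, 0]

```text
clock: 21.25
eef_pos: [566.1, 118.2, 19.5]
eef_rot: [180.0, -0.0, 94.2]
force: [-0.0, 0.3, 1.3]
grip_width: 24.4
gripper_force: 30.0
```

send_rows:
  moves: [1, 0, 0, 0, 0, 1, 0, 0, 0, 0, 1, 0, 0, 0, 0, 1, 0, 0, 0, 0, 1, 0, 0, 0, 0, 1, 0, 0, 0, 0, 1, 0, 0, 0, 0, 1, 0, 0, -0.05, 0, 1, 0, 0, -0.1, 0, 1, 0, 0, -0.15, 0, 1, 0, 0, -0.15, 0, 1, 0, 0, 0, 0]

```text
clock: 22.25
eef_pos: [570.3, 119.3, 139.7]
eef_rot: [179.3, -0.1, 94.2]
force: [1.1, 0.1, 0.0]
grip_width: 92.0
gripper_force: 0.0
```

```bash
python3 - <<'E'
from h import *
for n in("scene","side"):
    c=cam(n); capture(n)
    for t in ("iron_head","iron_handle","red_tin","wax_puck"): print(n,t,find(n,t,c,1))
E
```

```text
scene iron_head []
scene iron_handle [(0.67, [560.8, 120.7, 13.1])]
scene red_tin [(0.79, [623.8, 307.8, 61.3])]
scene wax_puck [(0.59, [541.2, 305.2, 61.3])]
side iron_head [(0.67, [579.7, -11.9, 9.5])]
side iron_handle [(0.66, [571.3, 122.2, 13.6])]
side red_tin [(0.76, [621.9, 304.1, 58.9])]
side wax_puck [(0.69, [540.7, 306.5, 58.3])]
```

The iron lies flat, and the tin and puck have not moved.

```bash
python3 -c "
from cell import arm
print(arm.job_done())"
```

```text
the job is handed in; nothing more can be done
None
```

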